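Shut the patch bay and power up the sound rig in order

TASK

Bring up the sound rig for the evening: first push the ajar plywood flap fully shut over the patch bay, then press the keys of the power controller fully down one after another: the long bar key (playback), then the square key (desk), and last the round key (amplifiers). The keys stay down when pressed. Leave the ridged volume knob, the microphone and the minidiscs as they are.

Things in the scene. Friction and masses are not known exactly. Their poses are not given: they have to be found in the camera images.
- flap (a joint): Plywood flap (180 mm deep, 200 mm wide, 12 mm thick) hinged along the far top edge of the black patch-bay box (180 x 200 mm, 60 mm tall, fixed to the desk). Angle in rad: 0 = shut, lying flat on the box with its top face 72 mm above the desk; grows as its near edge rises. It starts ajar at 0.35 to 0.65. A stiff hinge holds it at any angle; about 2 to 6 N pushed down near the free edge closes it.
- flap_edge (a point): Middle of the flap's free (near) edge, on its top face; moves with the flap. Its y axis lies along the edge, its -x axis points from the hinge to the free edge, z is the flap's upper normal.
- flap_hinge (a point): Middle of the flap's hinged (far) edge, on the top face, 180 mm from flap_edge; the hinge axis runs along its y axis, 12 mm below the top face.
- bar_key (a joint): Black plastic long bar key, top face 16 x 52 mm. It slides straight down into its grey housing (62 x 62 mm, top face 36 mm above the desk). Joint value in m: 0 = fully up (as at the start), 0.006 = fully down on its stop. It needs about 3 N to move, has no spring and stays down where it is left. Fully down it still stands 8 mm proud of the housing.
- bar_top (a point): Centre of the top face of the bar key, moves down with it; at the start 50 mm above the desk (14 mm above its housing). x and y axes lie along the sides of the housing, z up.
- square_key (a joint): Black plastic square key, top face 24 x 24 mm. It slides straight down into its grey housing (62 x 62 mm, top face 36 mm above the desk). Joint value in m: 0 = fully up (as at the start), 0.006 = fully down on its stop. It needs about 3 N to move, has no spring and stays down where it is left. Fully down it still stands 8 mm proud of the housing.
- square_top (a point): Centre of the top face of the square key, moves down with it; at the start 50 mm above the desk (14 mm above its housing). x and y axes lie along the sides of the housing, z up.
- round_key (a joint): Black plastic round flat key, 28 mm across. It slides straight down into its grey housing (62 x 62 mm, top face 36 mm above the desk). Joint value in m: 0 = fully up (as at the start), 0.006 = fully down on its stop. It needs about 3 N to move, has no spring and stays down where it is left. Fully down it still stands 8 mm proud of the housing.
- round_top (a point): Centre of the top face of the round key, moves down with it; at the start 50 mm above the desk (14 mm above its housing). x and y axes lie along the sides of the housing, z up.
- knob_mark (a point): Pointer mark on the rim of the ridged bare-aluminium volume knob (33 mm across, top 59 mm above the desk), 14 mm from its axis, on its top face; the point's +x axis points to the knob's axis. The knob sits on a fourth housing, in one row with the three keys, 66 mm from centre to centre on an aluminium carrier; which stands where in the row changes. The knob turns easily and must be left as it is.
- mic: Bystander: flat black steel boundary microphone, 70 x 90 x 15 mm, lying loose beyond the patch bay. Origin: centre of its underside.
- disc_a: Bystander: grey plastic minidisc cartridge, 68 x 72 x 5 mm, lying loose on the desk beyond the row of keys. Origin: centre of its underside.
- disc_b: Bystander: grey plastic minidisc cartridge, 68 x 72 x 5 mm, lying loose on the desk beyond the row of keys. Origin: centre of its underside.
- disc_c: Bystander: grey plastic minidisc cartridge, 68 x 72 x 5 mm, lying loose on the desk in front of (robot side) the row of keys. Origin: centre of its underside.

How it is judged:
By the outcome, as a careful person would: the job done as asked, in the order asked, and still so for the second after the job is handed in, with the robot touching nothing.
It also fails if it takes over 48 s, if anything falls off the work surface, if the arm or the gripper's body presses on something with over 40 N, if the wrist force passes 120 N, or if a joint passes its speed limit or range.

ROBOT

A 6-joint arm with a two-finger parallel gripper is mounted at the origin on the work surface. World frame = base frame: x ahead of the robot, y to its left, z up, the work surface at z = 0. Lengths are in m, angles in rad, forces in N, time in s.
With the tool pointing down it reaches from about 0.375 to 0.9 m from the base axis. Payload 3.1 kg.
Tool frame: the origin (TCP) lies between the finger pads; the fingertips stand 19 mm ahead of it and the grasp point (between the pads) is the TCP; z points along the fingers, y is the line along which they close (so a half turn about z gives the same grasp; the last joint's range is limited). The gripper opens to 87 mm and grips with 3 to 60 N. Pads are 19 mm wide; open, the fingers measure 117 mm over their backs; the gripper's body (75 mm by 190 mm) begins 51 mm behind the grasp point.
Start: joints at [0.996, 0.527, 1.433, -0, 1.181, -0.178], TCP at [0.242, 0.576, 0.209] pointing down, gripper open.
Joint ranges: [-3.08, 3.08], [-0.75, 2.2], [0.22, 2.44], [-1.43, 4.57], [0, 2.65], [-2.85, 2.85]. Speed limits (rad/s): [2.79, 2.79, 3.14, 3.14, 3.14, 3.14].

INTERFACE

Orientations are given as a unit quaternion [x, y, z, w].
In Python, from rig import robot, camera, camera_info, hand_in gives the robot as it stands.
- The arm moves only by the shell command python3 -m handwheel 'ROWS' [FORCE]. ROWS is a JSON object of lists of equal length, an entry for each row: "hand": the opening, from 0 (shut) to 1 (fully open); "translation": the shift along the world's x, y, z in mm, a list of three; "turn": the turn, a rotation vector about the world's x, y, z in rad, a list of three. In form: {"hand": [hand, ...], "translation": [[tx, ty, tz], ...], "turn": [[ax, ay, az], ...]}. A call has 1 to 12 rows; each row is the pose to reach, as a shift and turn from the pose commanded when the call began; what a row does not reach only later rows make up. A row lasts 1/12 s, in which the tool goes at most 41.7 mm and 7.16 degrees, less where a joint would pass 70% of its speed; a pose out of reach is approached as far as the arm can. A call with a gripper value outside its range is refused whole. The fingers move at their own pace and stop on an object; FORCE is the grip in N (left out, the last holds). Time passes only in rows, so rows that repeat a pose let the fingers close. It gives the time, the measured TCP pose, the force, the opening and the grip force at its end, in the units of the state.
- robot.get_obs(): the state, without advancing time (a new reading comes with each control period).
- camera(name): name is "scene" or "side" or "wrist"; returns (picture, depth): 480x640x3 uint8, red, green, blue; 480x640 float32, m along the optical axis (not along the pixel's ray), 0 where there is no reading.
- camera_info(name): a dict with "vertical_fov" (degrees; the focal length in pixels is half the picture's height over the tangent of half this angle, whatever the lens; pixels are square), "cx", "cy" (the principal point, pixels), "world_from_camera" (4x4, takes a point from camera to world coordinates). Camera axes: x right, y down, z forward; pixel columns grow to the right and rows downward; lengths in m; the calibration is good to about 2 mm. A picture is of the moment at which its call begins: read the wrist's pose just before it. camera_info takes no time and is no camera call; for the wrist camera it gives the pose at the moment of the call.
- hand_in(): hands the job in; it is judged then, once.
The state is a dict: "time": time; "q": joint angles; "joint_velocities": joint speeds; "joint_torque": joint torques, N m; "position": TCP position; "tool_rot": TCP orientation; "ft_force": force on the tool from outside, world axes, zero at the start; "moment": the same for the moment, N m; "grip_width": finger opening in m; "grip_force": force on a finger pad.
Only numpy, scipy, OpenCV 4.12 (cv2) and the standard library are available. Lean on these libraries where they do the work, as an engineer would, in place of code of your own. Each camera call takes 0.05 s, during which the arm holds its last target. There are 200 camera calls.

## Working session

There is one attempt and no reset: what is moved stays moved. The work goes in short steps, Python scripts to look and compute and a shell command to move; the robot and the scene stay as the last step left them, time stands still between calls to the robot, and variables do not carry over. Pictures are saved under pics/ and viewed, at most 10 in all, crops included, and the job is handed in when it is done.

```bash
mkdir -p pics
cat > h.py <<'E'
import numpy as np, cv2
from rig import robot, camera, camera_info, hand_in
def snap(n,f):
    i=camera_info(n); p,d=camera(n); cv2.imwrite(f'pics/{f}.png',p[:,:,::-1]); np.savez(f'{f}.npz',d=d,T=i['world_from_camera'],k=[240/np.tan(np.radians(i['vertical_fov']/2)),i['cx'],i['cy']])
def cloud(f):
    z=np.load(f+'.npz'); d=z['d']; k=z['k']; v,u=np.mgrid[:480,:640]
    P=np.stack([(u-k[1])/k[0]*d,(v-k[2])/k[0]*d,d],-1); T=z['T']; return P@T[:3,:3].T+T[:3,3]
E
python3 -c "
from h import *
snap('scene','s0');snap('side','d0');print(robot.get_obs())
a=cv2.imread('pics/s0.png');b=cv2.imread('pics/d0.png')
"
```

```text
{'time': 0.1, 'q': array([ 9.95475715e-01,  5.28393462e-01,  1.43379391e+00,  6.46738291e-06,
        1.18136676e+00, -1.78490974e-01]), 'joint_velocities': array([-1.20724771e-03,  2.35979851e-05, -3.70451720e-03, -5.37127570e-04,
        1.48877990e-03,  1.18833551e-03]), 'joint_torque': array([-4.45944970e-04, -4.40984452e+01, -1.77150124e+01,  6.34547300e-02,
        5.33929642e-02, -2.88906188e-05]), 'position': array([0.24114633, 0.57586068, 0.20835077]), 'tool_rot': array([ 1.97116610e-01,  9.80379559e-01, -9.10796442e-04, -3.63736040e-04]), 'ft_force': array([-0.09756457, -0.32422318, -0.49468463]), 'moment': array([ 0.01440484, -0.00843483,  0.0048865 ]), 'grip_force': 0.0, 'grip_width': 0.0869070202658106}
```

View pics/s0.png

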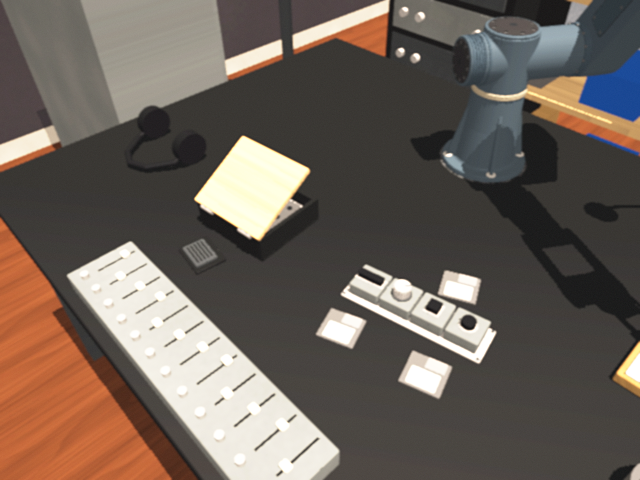

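View pics/d0.png

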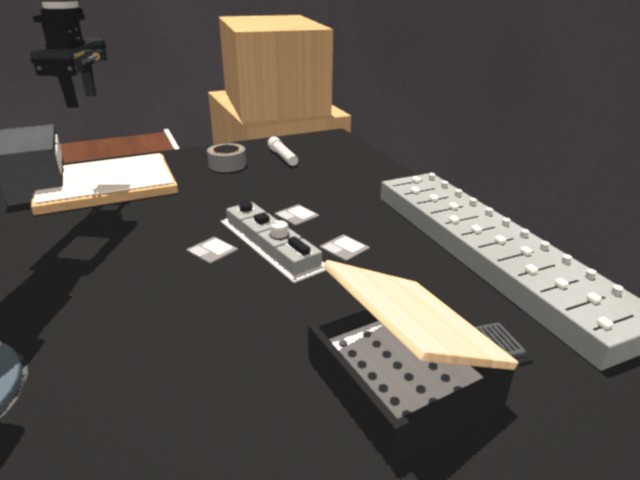

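The scene picture shows, in row order, the bar key (372,276), knob (402,290), square key (434,306) and round key (469,322). The flap's free edge runs from (243,138) to (310,172), with its hinge side at (196,198)-(262,237).

```bash
cat > m.py <<'E'
from h import *
P=cloud('s0')
for n,(u,v) in dict(bar=(372,275),knob=(402,285),sq=(434,306),rnd=(469,322),fe1=(246,142),fe2=(305,172),h1=(201,194),h2=(261,231),mid=(252,188),disc=(460,286),da=(342,328),db=(426,373)).items():
    print(n,np.round(np.median(P[v-1:v+2,u-1:u+2].reshape(-1,3),0),4))
# key tops: black-ish pixels at z 45..54 mm
Q=cloud('s0'); im=cv2.imread('pics/s0.png').max(2)
m=((Q[...,2]>.042)&(Q[...,2]<.056)&(im<60)).astype(np.uint8); m[:255]=0; m[350:]=0; m[:,:345]=0; m[:,500:]=0
n,l,s,c=cv2.connectedComponentsWithStats(m)
for i in range(1,n):
    if s[i,4]>20: print(s[i],Q[l==i].mean(0).round(4))
E
python3 m.py; python3 -c "
import cv2;a=cv2.imread('pics/s0.png')
cv2.imwrite('pics/c0.png',cv2.resize(a[255:360,335:505],None,fx=4.5,fy=4.5,interpolation=2))"
```

```text
bar [0.5534 0.1135 0.051 ]
knob [0.539  0.1744 0.0591]
sq [0.5296 0.2423 0.0498]
rnd [0.5142 0.3061 0.0497]
fe1 [ 0.5284 -0.2962  0.1518]
fe2 [ 0.51   -0.1187  0.1511]
h1 [ 0.663  -0.296   0.0786]
h2 [ 0.6435 -0.1083  0.0781]
mid [ 0.5925 -0.1969  0.1106]
disc [0.4175 0.2273 0.0051]
da [0.6578 0.1386 0.0051]
db [0.6227 0.3043 0.0053]
[358 268  25  17 181] [0.5563 0.1117 0.0485]
[427 300  14  13 121] [0.5281 0.241  0.0486]
[461 316  15  13 142] [0.5146 0.3049 0.0487]
```

View pics/c0.png

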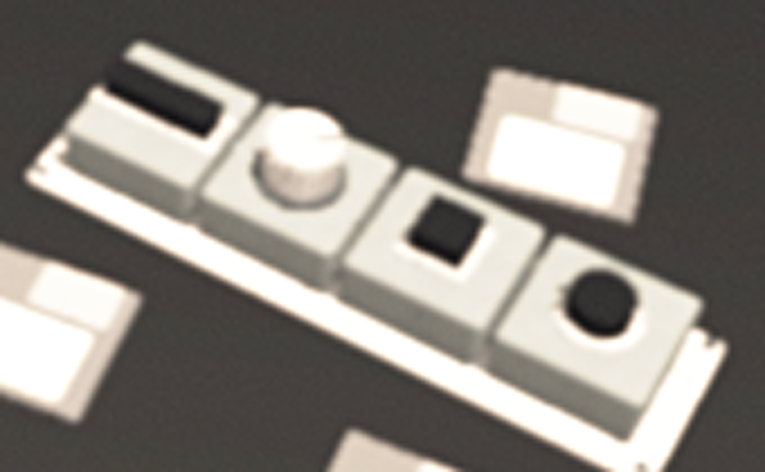

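The crop confirms the layout. The bar's long axis lies along the row, and the spacing bar to round measures 198 mm, as it should. The flap angle comes out at about 0.49 rad and the free-edge height at about 155 mm, which is also consistent. Next I'll move over the flap with the hand shut.

```bash
python3 -m handwheel '{"hand":[0,0,0,0,0,0,0,0,0,0,0],"translation":[[14,-38,0],[28,-76,0],[42,-114,0],[56,-152,0],[70,-190,0],[84,-228,0],[98,-266,0],[112,-304,0],[126,-342,0],[140,-380,0],[147,-400,0]],"turn":[[0,0,0],[0,0,0],[0,0,0],[0,0,0],[0,0,0],[0,0,0],[0,0,0],[0,0,0],[0,0,0],[0,0,0],[0,0,0]]}'
```

```text
time: 1.02
position: [0.3895, 0.1732, 0.2092]
tool_rot: [0.198, 0.98, -0.001, 0.0]
ft_force: [-0.2, -0.4, 0.1]
grip_width: 0.0222
grip_force: 0.0
```

```bash
python3 -m handwheel '{"hand":[0,0,0,0,0,0,0,0,0,0,0,0],"translation":[[14,-37,0],[28,-74,0],[42,-111,0],[56,-148,0],[70,-185,0],[84,-222,0],[98,-259,0],[112,-296,0],[126,-333,0],[140,-365,0],[146,-380,0],[146,-380,0]],"turn":[[0,0,0],[0,0,0],[0,0,0],[0,0,0],[0,0,0],[0,0,0],[0,0,0],[0,0,0],[0,0,0],[0,0,0],[0,0,0],[0,0,0]]}'
python3 -m handwheel '{"hand":[0,0,0,0,0,0,0,0,0],"translation":[[0,0,-10],[0,0,-25],[0,0,-40],[0,0,-55],[0,0,-70],[0,0,-85],[0,0,-100],[0,0,-110],[0,0,-110]],"turn":[[0,0,0],[0,0,0],[0,0,0],[0,0,0],[0,0,0],[0,0,0],[0,0,0],[0,0,0],[0,0,0]]}'
```

```text
time: 2.02
position: [0.5362, -0.2081, 0.2088]
tool_rot: [0.199, 0.98, -0.001, 0.001]
ft_force: [0.1, -0.3, -0.0]
grip_width: 0.0006
grip_force: 0.0
time: 2.77
position: [0.5325, -0.2012, 0.097]
tool_rot: [0.196, 0.981, 0.001, -0.002]
ft_force: [-0.3, 0.3, 0.8]
grip_width: 0.0003
grip_force: 0.0
```

```bash
python3 -m handwheel '{"hand":[0,0,0,0,0,0],"translation":[[0,0,-2],[0,0,-4],[0,0,-6],[0,0,-8],[0,0,-9],[0,0,-9]],"turn":[[0,0,0],[0,0,0],[0,0,0],[0,0,0],[0,0,0],[0,0,0]]}'; python3 -c "
from h import *
snap('side','d1')
snap('scene','s1');P=cloud('s1')
for u,v in [(225,190),(240,222),(255,228),(215,195)]: print(P[v,u].round(4))"
```

```text
time: 3.27
position: [0.5344, -0.2035, 0.0904]
tool_rot: [0.197, 0.98, -0.0, -0.0]
ft_force: [-1.8, 0.2, 2.6]
grip_width: 0.0005
grip_force: 1.3
[ 0.6189 -0.2658  0.0826]
[ 0.6543 -0.1656  0.073 ]
[ 0.6429 -0.1299  0.0719]
[ 0.6414 -0.2733  0.0768]
```

View pics/d1.png

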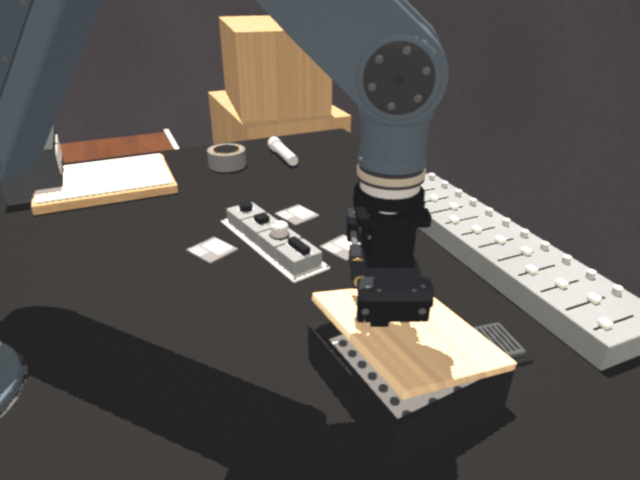

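The side picture shows the flap still ajar under the gripper, so I'll fit its plane to see where the contact is.

```bash
cat > f.py <<'E'
from h import *
import sys
for f in sys.argv[1:]:
    P=cloud(f); im=cv2.imread(f'pics/{f}.png').astype(int)
    w=(im[...,2]-im[...,0]>25)&(P[...,2]>.06)&(P[...,2]<.17)&(P[...,0]>.42)&(P[...,0]<.75)&(P[...,1]>-.36)&(P[...,1]<-.05)
    Q=P[w]
    for _ in range(6):
        A=np.c_[Q[:,:2],np.ones(len(Q))]; c=np.linalg.lstsq(A,Q[:,2],rcond=None)[0]; r=abs(Q[:,2]-A@c); Q=Q[r<max(.003,2*np.median(r))]
    print(f,len(Q),'angle',np.arctan(np.hypot(*c[:2])).round(3),c.round(3),'z at tip',(c@[.5344,-.2035,1]).round(4),Q.min(0).round(3),Q.max(0).round(3))
snapc=camera_info('side'); print(snapc['world_from_camera'][:3,3])
E
python3 f.py s0 d0 s1 d1
python3 -c "
import cv2;a=cv2.imread('pics/s1.png')
cv2.imwrite('pics/c1.png',cv2.resize(a[90:290,150:380],None,fx=3,fy=3,interpolation=2))"
```

```text
s0 4186 angle 0.499 [-0.542 -0.055  0.421] z at tip 0.1428 [ 0.504 -0.317  0.066] [ 0.679 -0.104  0.157]
d0 6258 angle 0.496 [-0.539 -0.05   0.42 ] z at tip 0.1422 [ 0.499 -0.32   0.07 ] [ 0.676 -0.108  0.157]
s1 2005 angle 0.234 [-0.237 -0.028  0.222] z at tip 0.1009 [ 0.483 -0.319  0.065] [ 0.679 -0.105  0.112]
d1 4958 angle 0.223 [-0.226 -0.021  0.217] z at tip 0.1007 [ 0.48  -0.323  0.069] [ 0.673 -0.119  0.113]
[ 0.26761119 -0.62643503  0.49983384]
```

View pics/c1.png

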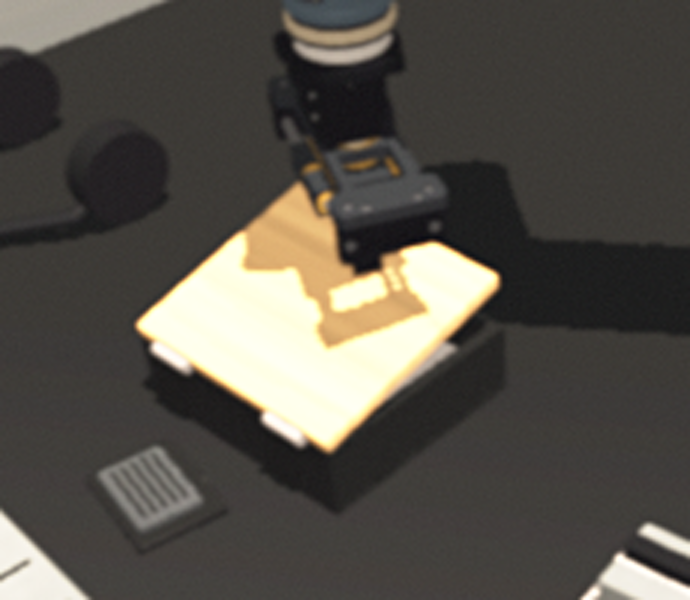

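```bash
python3 -c "
from h import *
o=robot.get_obs();print({k:np.round(o[k],3) for k in ['time','q','position','ft_force','moment','grip_width','grip_force','joint_torque']})
for f in ['s1','d1']:
    P=cloud(f);Q=P[(P[...,2]>.11)&(P[...,2]<.36)&(abs(P[...,0]-.534)<.13)&(abs(P[...,1]+.2035)<.13)]
    im=cv2.imread(f'pics/{f}.png').max(2)
    for a in np.arange(.08,.32,.02):
        m=(P[...,2]>a)&(P[...,2]<a+.02)&(abs(P[...,0]-.534)<.13)&(abs(P[...,1]+.2035)<.13)&(im<90); q=P[m]
        if len(q): print(f,a.round(2),len(q),np.percentile(q,5,0).round(3)[:2],np.percentile(q,95,0).round(3)[:2])
"
```

```text
{'time': np.float64(3.367), 'q': array([-0.559,  0.619,  1.67 ,  0.   ,  0.852, -1.733]), 'position': array([ 0.535, -0.204,  0.09 ]), 'ft_force': array([-1.437,  0.864,  2.512]), 'moment': array([ 0.108,  0.241, -0.022]), 'grip_width': np.float64(0.0), 'grip_force': np.float64(1.157), 'joint_torque': array([-7.5000e-02, -4.1246e+01, -1.2309e+01, -1.5000e-02, -3.0000e-01,
       -9.0000e-03])}
s1 0.1 37 [ 0.532 -0.2  ] [ 0.548 -0.192]
s1 0.16 89 [ 0.528 -0.29 ] [ 0.598 -0.111]
s1 0.18 591 [ 0.525 -0.288] [ 0.596 -0.112]
s1 0.2 903 [ 0.529 -0.284] [ 0.599 -0.108]
s1 0.22 288 [ 0.522 -0.242] [ 0.562 -0.18 ]
s1 0.24 215 [ 0.525 -0.207] [ 0.562 -0.181]
s1 0.26 230 [ 0.514 -0.253] [ 0.574 -0.167]
s1 0.28 177 [ 0.51  -0.223] [ 0.572 -0.166]
s1 0.3 155 [ 0.524 -0.207] [ 0.572 -0.168]
d1 0.1 71 [ 0.522 -0.217] [ 0.539 -0.208]
d1 0.16 310 [ 0.471 -0.296] [ 0.534 -0.17 ]
d1 0.18 1395 [ 0.472 -0.297] [ 0.546 -0.121]
d1 0.2 2832 [ 0.471 -0.301] [ 0.534 -0.173]
d1 0.22 923 [ 0.496 -0.258] [ 0.534 -0.209]
d1 0.24 831 [ 0.497 -0.258] [ 0.534 -0.231]
d1 0.26 1812 [ 0.487 -0.261] [ 0.549 -0.211]
d1 0.28 719 [ 0.499 -0.241] [ 0.557 -0.191]
d1 0.3 324 [ 0.5   -0.239] [ 0.552 -0.202]
```

The fingertip really does rest on the flap, because the visible body bottom sits at about 0.17. The reported TCP therefore appears to read about 30 mm low. I'll check that against the start pictures.

```bash
python3 -c "
from h import *
for f,c in [('d0',(.241,.576)),('d1',(.534,-.2035)),('s1',(.534,-.2035))]:
    P=cloud(f); im=cv2.imread(f'pics/{f}.png').max(2)
    m=(P[...,2]>.115)&(abs(P[...,0]-c[0])<.12)&(abs(P[...,1]-c[1])<.12)&(im<110); q=P[m]
    print(f,len(q),np.histogram(q[:,2],np.arange(.11,.42,.01)))
print(camera_info('wrist')['world_from_camera'].round(3), robot.get_obs()['position'])
"
```

```text
d0 4347 (array([ 76,   1,   0,   0,   0,   0,   0,   0,   0,   0,   2, 109, 116,
       107, 121, 123, 123,  93, 276, 404, 375, 376, 464, 232, 194, 221,
       207, 268, 295,  93]), array([0.11, 0.12, 0.13, 0.14, 0.15, 0.16, 0.17, 0.18, 0.19, 0.2 , 0.21,
       0.22, 0.23, 0.24, 0.25, 0.26, 0.27, 0.28, 0.29, 0.3 , 0.31, 0.32,
       0.33, 0.34, 0.35, 0.36, 0.37, 0.38, 0.39, 0.4 , 0.41]))
d1 27417 (array([   0,    0,    0,    0,    0,    0,  322,  667,  862,  609, 2332,
        498,  425,  422,  410,  612, 1224,  643,  162,   80,  577,  706,
        665,  686,  695,  368,  526,  858, 1140, 1379]), array([0.11, 0.12, 0.13, 0.14, 0.15, 0.16, 0.17, 0.18, 0.19, 0.2 , 0.21,
       0.22, 0.23, 0.24, 0.25, 0.26, 0.27, 0.28, 0.29, 0.3 , 0.31, 0.32,
       0.33, 0.34, 0.35, 0.36, 0.37, 0.38, 0.39, 0.4 , 0.41]))
s1 5031 (array([  4,   0,   0,   0,   0,   0,  94, 206, 408, 226, 731, 161, 127,
       112, 103,  82, 148, 193,  34,  30, 151, 192, 166, 190, 176,  24,
       115, 194, 240, 260]), array([0.11, 0.12, 0.13, 0.14, 0.15, 0.16, 0.17, 0.18, 0.19, 0.2 , 0.21,
       0.22, 0.23, 0.24, 0.25, 0.26, 0.27, 0.28, 0.29, 0.3 , 0.31, 0.32,
       0.33, 0.34, 0.35, 0.36, 0.37, 0.38, 0.39, 0.4 , 0.41]))
[[ 0.386  0.882  0.27   0.459]
 [ 0.923 -0.369 -0.113 -0.173]
 [-0.     0.293 -0.956  0.266]
 [ 0.     0.     0.     1.   ]] [ 0.53451558 -0.20360358  0.09044209]
```

The offset is there from the start: the real fingertip sits about 11 mm above the reported TCP z, and x and y agree. Shutting the flap therefore needs a reported z of about 0.061.

```bash
python3 -m handwheel '{"hand":[0,0,0,0,0,0,0,0,0,0],"translation":[[0,0,-4],[0,0,-8],[0,0,-12],[0,0,-16],[0,0,-20],[0,0,-23],[0,0,-26],[0,0,-28],[0,0,-30],[0,0,-30]],"turn":[[0,0,0],[0,0,0],[0,0,0],[0,0,0],[0,0,0],[0,0,0],[0,0,0],[0,0,0],[0,0,0],[0,0,0]]}'; python3 -c "
from h import *
snap('side','d2')"; python3 f.py d2
```

```text
time: 4.2
position: [0.5346, -0.2034, 0.0597]
tool_rot: [0.197, 0.98, 0.0, 0.0]
ft_force: [0.3, -0.1, -0.6]
grip_width: 0.0003
grip_force: 0.0
d2 5290 angle 0.009 [-0.007  0.005  0.077] z at tip 0.0724 [ 0.484 -0.323  0.068] [ 0.672 -0.116  0.075]
[ 0.26761119 -0.62643503  0.49983384]
```

```bash
python3 -m handwheel '{"hand":[0,0,0,0],"translation":[[0,0,-1],[0,0,-2],[0,0,-2],[0,0,-2]],"turn":[[0,0,0],[0,0,0],[0,0,0],[0,0,0]]}'
```

```text
time: 4.58
position: [0.5352, -0.2036, 0.0591]
tool_rot: [0.197, 0.98, -0.0, 0.001]
ft_force: [-0.4, 0.4, 5.9]
grip_width: 0.0003
grip_force: 2.8
```

```bash
python3 -m handwheel '{"hand":[0,0,0,0],"translation":[[0,0,-1],[0,0,-2],[0,0,-2],[0,0,-2]],"turn":[[0,0,0],[0,0,0],[0,0,0],[0,0,0]]}'
```

```text
time: 4.92
position: [0.5351, -0.2036, 0.059]
tool_rot: [0.197, 0.98, -0.0, 0.001]
ft_force: [-3.4, 1.7, 18.3]
grip_width: 0.0004
grip_force: 8.8
```

The force climbs to 18 N with no further motion, so the flap is hard against its stop. This contact makes fingertip z equal to reported z + 13 mm, so the key top (50 mm) corresponds to 37 mm and the fully pressed height (44 mm) to 31 mm. On to the bar key.

```bash
python3 -m handwheel '{"hand":[0,0,0,0,0,0,0,0,0,0,0,0],"translation":[[0,0,20],[0,0,50],[0,20,70],[2,55,70],[5,90,70],[7,125,70],[9,160,70],[12,195,70],[14,230,70],[17,265,70],[19,300,70],[20,316,70]],"turn":[[0,0,0],[0,0,0],[0,0,0],[0,0,0],[0,0,0],[0,0,0],[0,0,0],[0,0,0],[0,0,0],[0,0,0],[0,0,0],[0,0,0]]}'; python3 -m handwheel '{"hand":[0,0],"translation":[[0,0,0],[0,0,0]],"turn":[[0,0,0],[0,0,0]]}'
python3 -c "
from h import *
snap('side','d3');snap('scene','s3');snap('wrist','w3')
"; python3 f.py d3
python3 -c "
from h import *
a=cv2.imread('pics/w3.png');cv2.imwrite('pics/both.png',cv2.resize(cv2.imread('pics/d3.png')[170:370,200:440],None,fx=2.4,fy=2.4,interpolation=2))"
```

```text
time: 5.92
position: [0.5545, 0.1166, 0.1263]
tool_rot: [0.196, 0.981, 0.001, 0.0]
ft_force: [0.5, 0.6, -0.4]
grip_width: 0.0005
grip_force: 0.0
time: 6.08
position: [0.5545, 0.1135, 0.1261]
tool_rot: [0.196, 0.981, -0.0, 0.0]
ft_force: [0.9, 0.9, -0.9]
grip_width: 0.0006
grip_force: 0.0
d3 15057 angle 0.001 [ 0.001 -0.     0.071] z at tip 0.0715 [ 0.474 -0.324  0.069] [ 0.672 -0.106  0.074]
[ 0.26761119 -0.62643503  0.49983384]
```

View pics/w3.png

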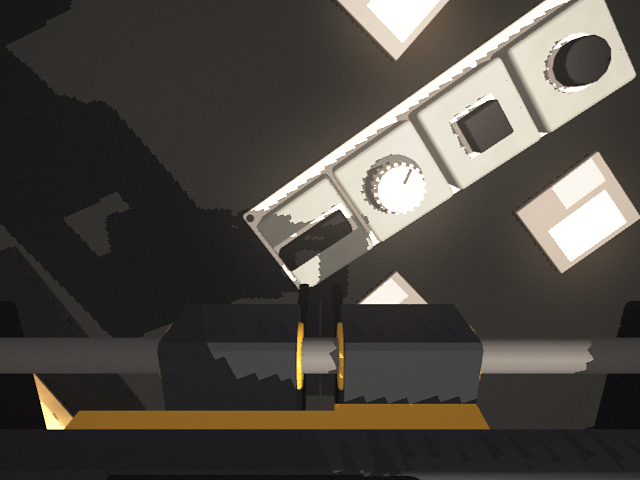

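View pics/both.png

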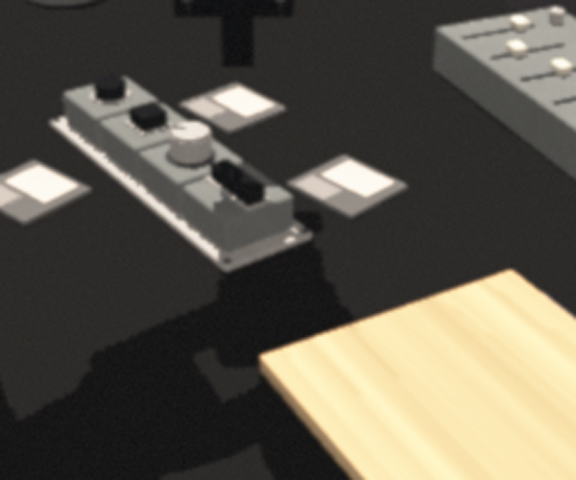

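The flap is shut, with a fitted angle of 0.001. In the wrist view the bar key is at (318,240), the square key at (482,125) and the round key at (581,60), and the tips are over the bar. I'll take the key positions from the wrist depth.

```bash
python3 -c "
from h import *
P=cloud('w3');im=cv2.imread('pics/w3.png').max(2)
for n,u0,v0,r in [('bar',318,240,45),('sq',484,126,35),('rnd',581,60,36)]:
    m=np.zeros((480,640),bool);m[max(0,v0-r):v0+r,u0-r:u0+r]=1
    m&=(P[...,2]>.044)&(P[...,2]<.057)
    q=P[m][:,:2].astype(np.float32);print(n,len(q),q.mean(0).round(4),cv2.minAreaRect(q))
P=cloud('d3');m=(P[...,2]>.11)&(P[...,2]<.18)&(abs(P[...,0]-.5545)<.05)&(abs(P[...,1]-.1135)<.05);q=P[m];print(q.min(0),q.max(0))
P=cloud('s3');m=(P[...,2]>.11)&(P[...,2]<.18)&(abs(P[...,0]-.5545)<.05)&(abs(P[...,1]-.1135)<.05);q=P[m];print(q.min(0),q.max(0))
"
```

```text
bar 1820 [0.5489 0.1094] ((0.5496026277542114, 0.10876691341400146), (0.016319870948791504, 0.05209796130657196), 12.258628845214844)
sq 1657 [0.5211 0.2368] ((0.5215747356414795, 0.23746037483215332), (0.024057073518633842, 0.02447659894824028), 12.055907249450684)
rnd 2053 [0.5073 0.3006] ((0.5077086687088013, 0.3015090227127075), (0.02766881138086319, 0.027279755100607872), 69.84368896484375)
[0.54031691 0.09491978 0.1391863 ] [0.56230477 0.11092895 0.17923655]
[0.55863028 0.09911902 0.1392251 ] [0.57176935 0.12155114 0.17741874]
```

The measured key sizes match (16x52, 24x24 and 28 mm). I'll press the bar key.

```bash
python3 -m handwheel '{"hand":[0,0,0,0,0,0,0,0,0,0,0,0],"translation":[[-2,-3,-20],[-2,-3,-45],[-2,-3,-65],[-2,-3,-80],[-2,-3,-85],[-2,-3,-88],[-2,-3,-90],[-2,-3,-92],[-2,-3,-94],[-2,-3,-96],[-2,-3,-97],[-2,-3,-97]],"turn":[[0,0,0],[0,0,0],[0,0,0],[0,0,0],[0,0,0],[0,0,0],[0,0,0],[0,0,0],[0,0,0],[0,0,0],[0,0,0],[0,0,0]]}'; python3 -m handwheel '{"hand":[0,0,0],"translation":[[0,0,-1],[0,0,-2],[0,0,-2]],"turn":[[0,0,0],[0,0,0],[0,0,0]]}'
```

```text
time: 7.23
position: [0.5533, 0.1092, 0.031]
tool_rot: [0.197, 0.98, -0.0, 0.001]
ft_force: [-3.3, -2.0, 10.0]
grip_width: 0.0003
grip_force: 5.3
time: 7.48
position: [0.5534, 0.1092, 0.0309]
tool_rot: [0.197, 0.98, -0.0, 0.001]
ft_force: [-4.6, -2.7, 23.3]
grip_width: 0.0005
grip_force: 11.6
```

The bar key is on its stop: 23 N at z 0.031, as predicted. Next is the square key.

```bash
python3 -m handwheel '{"hand":[0,0,0,0,0,0,0,0,0],"translation":[[0,0,20],[0,0,50],[-4,20,60],[-11,50,60],[-18,85,60],[-25,115,60],[-28,130,60],[-28,130,60],[-28,130,60]],"turn":[[0,0,0],[0,0,0],[0,0,0],[0,0,0],[0,0,0],[0,0,0],[0,0,0],[0,0,0],[0,0,0]]}'; python3 -m handwheel '{"hand":[0,0,0,0,0,0,0,0,0,0],"translation":[[0,0,-20],[0,0,-40],[0,0,-46],[0,0,-49],[0,0,-52],[0,0,-54],[0,0,-56],[0,0,-58],[0,0,-60],[0,0,-60]],"turn":[[0,0,0],[0,0,0],[0,0,0],[0,0,0],[0,0,0],[0,0,0],[0,0,0],[0,0,0],[0,0,0],[0,0,0]]}'
```

```text
time: 8.23
position: [0.5246, 0.2405, 0.0875]
tool_rot: [0.196, 0.981, 0.0, 0.001]
ft_force: [1.3, -0.9, -0.5]
grip_width: 0.0006
grip_force: 0.0
time: 9.07
position: [0.5251, 0.2391, 0.0309]
tool_rot: [0.197, 0.98, -0.0, 0.001]
ft_force: [-5.4, -4.0, 21.7]
grip_width: 0.0
grip_force: 11.2
```

The square key is on its stop. Next is the round key at about (0.511, 0.303).

```bash
python3 -m handwheel '{"hand":[0,0,0,0,0,0,0],"translation":[[0,0,20],[0,0,50],[-4,20,60],[-11,50,60],[-14,64,60],[-14,64,60],[-14,64,60]],"turn":[[0,0,0],[0,0,0],[0,0,0],[0,0,0],[0,0,0],[0,0,0],[0,0,0]]}'; python3 -m handwheel '{"hand":[0,0,0,0,0,0,0,0,0,0],"translation":[[0,0,-20],[0,0,-40],[0,0,-46],[0,0,-49],[0,0,-52],[0,0,-54],[0,0,-56],[0,0,-58],[0,0,-60],[0,0,-60]],"turn":[[0,0,0],[0,0,0],[0,0,0],[0,0,0],[0,0,0],[0,0,0],[0,0,0],[0,0,0],[0,0,0],[0,0,0]]}'; python3 -m handwheel '{"hand":[0,0,0,0,0,0,0],"translation":[[0,0,20],[0,0,50],[-20,20,90],[-50,50,120],[-80,80,130],[-100,100,130],[-100,100,130]],"turn":[[0,0,0],[0,0,0],[0,0,0],[0,0,0],[0,0,0],[0,0,0],[0,0,0]]}'
python3 -c "
from h import *
snap('scene','s4');snap('side','d4')
P=cloud('s4');im=cv2.imread('pics/s4.png').max(2)
for f in ['s4','d4']:
  P=cloud(f)
  for c in [(.553,.110),(.525,.239),(.511,.303)]:
    m=(abs(P[...,0]-c[0])<.005)&(abs(P[...,1]-c[1])<.005)&(P[...,2]<.07);print(f,m.sum(),np.median(P[m][:,2]) if m.any() else None)
"; python3 f.py d4 s4; python3 -c "
import cv2,numpy as np;a=cv2.imread('pics/s4.png');cv2.imwrite('pics/c4.png',cv2.resize(a[100:400,180:510],None,fx=2,fy=2,interpolation=2))"
```

```text
time: 9.65
position: [0.5101, 0.304, 0.087]
tool_rot: [0.196, 0.981, -0.0, 0.0]
ft_force: [-0.4, 0.1, -0.0]
grip_width: 0.0008
grip_force: 0.0
time: 10.48
position: [0.511, 0.3032, 0.0309]
tool_rot: [0.197, 0.98, 0.0, 0.001]
ft_force: [-5.4, -3.8, 22.0]
grip_width: 0.0006
grip_force: 10.7
time: 11.07
position: [0.4068, 0.4083, 0.16]
tool_rot: [0.195, 0.981, 0.003, 0.001]
ft_force: [0.2, -1.3, 0.7]
grip_width: 0.0005
grip_force: 0.0
s4 22 0.043976353491946285
s4 22 0.0431119371435959
s4 26 0.04338746692903478
d4 13 0.04367702204151064
d4 13 0.04320822752745829
d4 9 0.043998907282409516
d4 15080 angle 0.001 [0.001 0.    0.071] z at tip 0.0716 [ 0.473 -0.323  0.069] [ 0.67  -0.107  0.074]
s4 1268 angle 0.009 [-0.008 -0.005  0.074] z at tip 0.0713 [ 0.476 -0.322  0.067] [ 0.674 -0.104  0.074]
[ 0.26761119 -0.62643503  0.49983384]
```

View pics/c4.png

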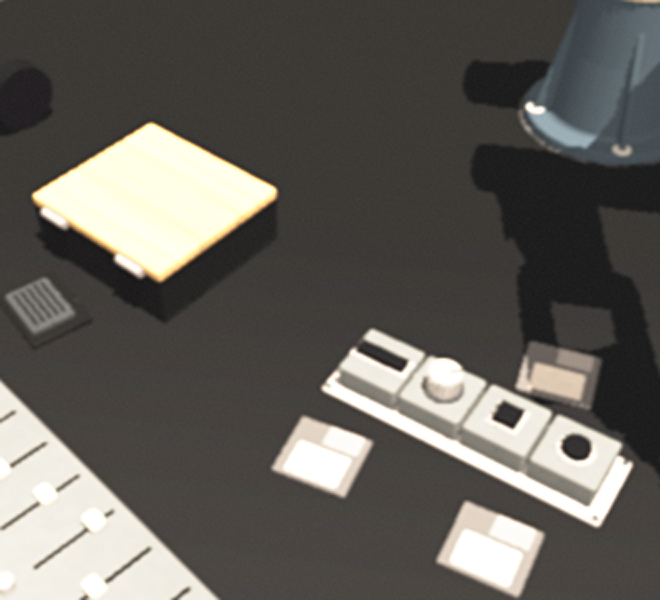

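The picture shows the flap shut at crop (155,200) and all three keys down, with tops at about 44 mm. The knob (445,378), discs and microphone are unmoved, and the arm is clear.

```bash
python3 -m handwheel '{"hand":[0,0],"translation":[[0,0,0],[0,0,0]],"turn":[[0,0,0],[0,0,0]]}'; python3 -c "
from rig import hand_in; print(hand_in())"
```

```text
time: 11.33
position: [0.4116, 0.4027, 0.1569]
tool_rot: [0.198, 0.98, -0.0, 0.0]
ft_force: [-0.2, -0.2, 0.2]
grip_width: 0.0007
grip_force: 0.0
the job is handed in; nothing more can be done
None
```

The job is handed in at 11.3 s: the flap is shut, the bar, square and round keys were pressed fully down in that order, and the knob, microphone and minidiscs were left untouched.

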